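# Glue-press a label holder, then hold it home behind the shelf lip

## Robot

A 6-joint arm with a two-finger parallel gripper is mounted at the origin on the work surface. World frame = base frame: x ahead of the robot, y to its left, z up, the work surface at z = 0. Lengths are in m, angles in rad, forces in N, time in s.
With the tool pointing down it reaches from about 0.375 to 0.9 m from the base axis. Payload 3.1 kg.
Tool frame: the origin (TCP) lies at the very end of the fingers, on their centre line; the grasp point (between the pads) lies 19 mm behind it (hold_point_z is the distance from the TCP to the grasp point, in m); x points along the fingers, y is the direction in which the jaws open and shut, and the axes are right-handed (so a half turn about x gives the same grasp; the last joint's range is limited). The gripper opens to 87 mm and grips with 3 to 60 N. Pads are 19 mm wide; open, the fingers measure 117 mm over their backs; the gripper's body (75 mm by 190 mm) begins 51 mm behind the grasp point.
Start: joints at [1.123, 0.527, 1.433, -0, 1.181, -0.178], TCP at [0.167, 0.602, 0.223] pointing down, gripper open.
Joint ranges: [-3.08, 3.08], [-0.75, 2.2], [0.22, 2.44], [-1.43, 4.57], [0, 2.65], [-2.85, 2.85]. Speed limits (rad/s): [2.79, 2.79, 3.14, 3.14, 3.14, 3.14].

## Interface

Orientations are given as a unit quaternion [x, y, z, w].
In Python, from rig import * gives the robot as it stands.
- The arm moves only by the tool send_rows, never from a script. Its argument "steps" is a list that holds one entry, the list of rows, each a list of 6 numbers: the shift along the tool's x, y, z in cm, then the turn, a rotation vector about the tool's x, y, z in units of 6 degrees (1.0 is 6 degrees). In form: [[[x, y, z, wx, wy, wz], ...]]. A call has 1 to 8 rows; each row shifts and turns the pose as measured when the row begins, along the tool's axes as they then stand; what a row does not reach is not made up. A row lasts 1/12 s, in which the tool goes at most 41.7 mm and 7.16 degrees, less where a joint would pass 70% of its speed; a pose out of reach is approached as far as the arm can. A call is refused whole if a number of a shift passes 4.17 or a number of a turn 1, either way. A call with a gripper value outside its range is refused whole. "gripper" is the closure, from 0 (fully open) to 1 (shut), set as the call begins (left out, the last holds). The fingers move at their own pace and stop on an object; "force" is the grip in N (left out, the last holds). Time passes only in rows, so rows that do not move let the fingers close. It gives the time, the measured TCP pose, the force and the opening at its end, in the units of the state.
- get_obs(): the state, without advancing time (a new reading comes with each control period).
- camera(name): name is "side" or "top" or "wrist"; returns (picture, depth): 384x512x3 uint8, red, green, blue; 384x512 float32, m along the optical axis (not along the pixel's ray), 0 where there is no reading.
- camera_params(name): a dict with "intrinsics" (3x3 intrinsics, pixels), "position" and "attitude" of the camera in the world; the wrist camera has in their place "T_tool_cam" (4x4, takes a point from camera to tool coordinates, whose origin is the TCP and whose axes are the tool frame's). Camera axes: x right, y down, z forward; pixel columns grow to the right and rows downward; lengths in m; the calibration is good to about 2 mm. A picture is of the moment at which its call begins: read the wrist's pose just before it. camera_params takes no time and is no camera call.
- hand_in(): hands the job in, once; it reports no verdict.
The state is a dict: "time": time; "q": joint angles; "joint_velocities": joint speeds; "joint_torque": joint torques, N m; "position": TCP position; "tool_rot": TCP orientation; "ft_force": force on the tool from outside, world axes, zero at the start; "moment": the same for the moment, N m; "grip_width": finger opening in m.
Only numpy, scipy, OpenCV 4.12 (cv2) and the standard library are available. Lean on these libraries where they do the work, as an engineer would, in place of code of your own. Each camera call takes 0.05 s, during which the arm holds its last target.

## Task

Swing the toggle clamp over onto the label holder standing in the green nest, leave it clamped for a good second so that the glued blue grip bar sets, and swing the clamp right back. Then take the holder out by its blue grip bar and push its tongue down behind the aluminium lip of the reagent riser, in the empty middle bay between the two holders already there, label facing the robot like theirs, until the orange spring strip under it is fully down. Finish while still holding it there in the gripper, pressed home against the spring; leave the glassware and bottles where they stand.

Things in the scene. Friction and masses are not known exactly. Their poses are not given: they have to be found in the camera images.
- holder: White label holder, 80 g, upright in the nest. Origin: middle of the tongue's underside; z up, y along its width, -x to the label. Tongue 6 thick (x) by 46 wide (y), z 0-40 mm, rounded foot; white bridge z 40-44; blue grip bar over the tongue 12 thick (x) by 40 wide (y), z 44-70 (top). Label plate, 56 wide, x -21 to -24, z 12-44 mm, hangs before the tongue: 18 mm between them for the lip.
- label_face (a point): Centre of the holder's paper label, 25 mm to the -x side of the tongue's middle and 27 mm above its foot.
- nest (a point): Middle of the nest's floor on the jig, 8 mm above the bench: the holder's origin stands here. Green slot 8 mm wide (x), 48 long (y), walls 28 high. Axes are the jig's: y from the nest to the clamp pivot, x across, z up; the holder's axes match them. The jig is a fixed grey base 100 (x) by 200 (y) by 8 mm, on the robot's left or right.
- clamp_pivot (a point): Hinge of the toggle clamp, along the jig's x, 91 mm above the bench, 90 mm from the nest along the jig's +y; jig axes. Two steel cheeks carry it, 34 mm over their outsides, up to 12 mm above it. The clamp is a rigid L: a bare steel arm (14 wide in x, 10 thick, 94 long, rubber pad near its end) and at right angles a handle 90 long (red grip 20 wide, 16 thick, from 40 mm out).
- clamp (a joint): Clamp angle, rad. 0 (open): arm straight up over the pivot, handle level towards the jig's +y. Growing: arm swings towards -y, down onto the holder's bar; at 1.57 it lies level on it and the handle stands upright over the pivot (no holder: it drops to 1.66). The L (0.3 kg) is top-heavy: pushed past about 0.8, either way, it falls over centre by itself within a second or so and stays.
- bay (a point): Middle of the empty bay, where the tongue's underside is when fully home, 36 mm above the bench. Riser axes: -x to the robot, y along the rail. Slot 9 mm wide (x), 60 long (y), yellow ends. Heights above this point: riser front (x +4.5) up to 36; 3 mm lip (from x -4.5) upright to 28, then flared out to x -12 at 35; riser board (170 deep, 400 wide) 34. Mounted holders 110 mm either side.
- strip (a joint): Travel of the orange spring strip on the slot's floor, m: 0 up, 0.006 fully down on its stop. It starts to give at about 3 N and is fully down at about 8 N; it lifts the holder again if the push is let off.
- tray: White lab tray 170 by 200 by 22 mm, fixed, on the side of the bench where the jig is not; origin under its centre.
- beaker_a: Glass beaker, 60 mm across, 60 mm tall, in the tray; origin under its centre.
- beaker_b: Clear plastic beaker, 52 mm across, 50 mm tall, in the tray; origin under its centre.
- amber_a: Amber bottle, 54 mm across, 95 mm tall, at the back of the riser; origin under its centre.
- amber_b: Small amber bottle, 44 mm across, 70 mm tall, at the back of the riser; origin under its centre.
- amber_c: Amber bottle, 54 mm across, 95 mm tall, at the back of the riser; origin under its centre.
- jug: Clear plastic jug with a handle, 110 mm across, 130 mm tall, on the bench to the right; origin under its centre.
- wash_bottle: White plastic bottle with a red cap, 64 mm across, 140 mm tall, on the bench to the left; origin under its centre.

How it is judged:
By the outcome, as a careful person would: the job done as asked, in the order asked, and still so for the second after the job is handed in, while the arm keeps its last pose, push and grip.
It also fails if it takes over 54 s, if anything falls off the work surface, if the arm or the gripper's body presses on something with over 40 N, if the wrist force passes 120 N, or if a joint passes its speed limit or range.

## Working session

There is one attempt and no reset: what is moved stays moved. The work goes in short steps, Python scripts to look and compute and a tool call to move; the robot and the scene stay as the last step left them, time stands still between calls to the robot, and variables do not carry over. Pictures are saved under pics/ and viewed, and the job is handed in when it is done.

Besides the shell and the picture viewer there is one more tool, called as name(argument=value, ...) on one line, values as JSON. send_rows: Moves the arm, as the interface text tells. Its arguments: {"type":"object","properties":{"steps":{"type":"array"},"gripper":{"type":"number"},"force":{"type":"number"}},"required":["steps"]}

```bash
ls; mkdir -p pics; python3 - <<'E'
from rig import *
import cv2
print(get_obs())
for n in ("side","top","wrist"):
    p,d=camera(n); cv2.imwrite(f"pics/{n}0.png",p[:,:,::-1]); 
    import numpy as np; np.savez(f"{n}0.npz",p=p,d=d)
    print(n,camera_params(n))
E
```

```text
pics
{'time': 0.0, 'q': array([ 1.12249273e+00,  5.28471731e-01,  1.43390691e+00, -1.54167194e-05,
        1.18139308e+00, -1.78512831e-01]), 'joint_velocities': array([-0.00044289,  0.00330778,  0.00030116, -0.00180228,  0.00054873,
        0.00091294]), 'joint_torque': array([-2.81178473e-04, -4.40039885e+01, -1.76592278e+01,  6.31993543e-02,
        5.81317884e-02, -1.44913092e-04]), 'position': array([0.16624035, 0.60172181, 0.22156675]), 'tool_rot': array([ 0.09435986,  0.70091559, -0.09582875,  0.70045014]), 'ft_force': array([ 0.23283153, -0.64145308, -0.18005428]), 'moment': array([-0.0089923 ,  0.02043012,  0.03985563]), 'grip_width': 0.0870780493662669}
side {'intrinsics': array([[348.55141167,   0.        , 254.02467695],
       [  0.        , 348.55141167, 190.85504806],
       [  0.        ,   0.        ,   1.        ]]), 'position': array([0.42917742, 0.67699523, 0.94664675]), 'attitude': array([-0.11319111,  0.93560139, -0.33170423,  0.04254549])}
top {'intrinsics': array([[415.63598333,   0.        , 262.00778019],
       [  0.        , 415.63598333, 185.36844682],
       [  0.        ,   0.        ,   1.        ]]), 'position': array([ 0.46558843, -0.01981085,  1.12308232]), 'attitude': array([ 0.70652811, -0.70583909,  0.03927615, -0.03265889])}
wrist {'intrinsics': array([[338.73609494,   0.        , 252.12806904],
       [  0.        , 338.73609494, 190.75400001],
       [  0.        ,   0.        ,   1.        ]]), 'T_tool_cam': array([[ 1.79057943e-03, -2.53445509e-01,  9.67348008e-01,
        -1.62138659e-01],
       [ 9.99998257e-01,  9.66432835e-04, -1.59780993e-03,
         4.64750256e-04],
       [-5.29919127e-04,  9.67349182e-01,  2.53446797e-01,
        -6.94438301e-02],
       [ 0.00000000e+00,  0.00000000e+00,  0.00000000e+00,
         1.00000000e+00]])}
```

View pics/side0.png

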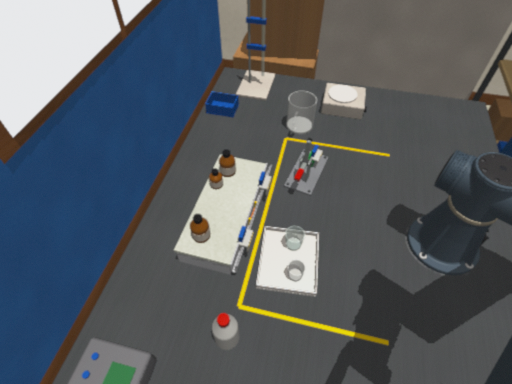

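View pics/top0.png

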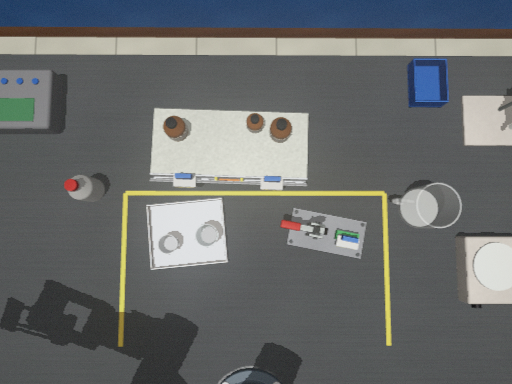

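View pics/wrist0.png

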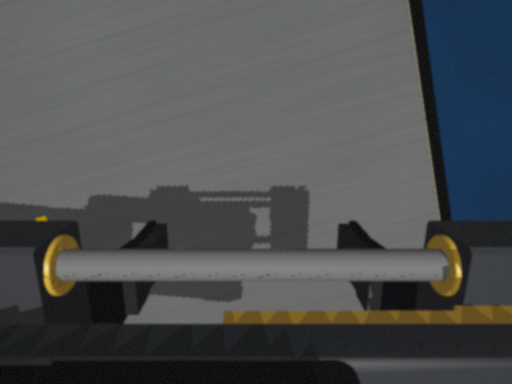

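```bash
cat > h.py <<'E'
import numpy as np, cv2
from scipy.spatial.transform import Rotation as R
from rig import *
def cloud(n,d,uv=None,pose=None):
    c=camera_params(n);K=c["intrinsics"]
    v,u=np.mgrid[:384,:512]
    P=np.stack([(u-K[0,2])/K[0,0]*d,(v-K[1,2])/K[1,1]*d,d],-1)
    if n=="wrist":
        T=c["T_tool_cam"];P=P@T[:3,:3].T+T[:3,3]
        p,q=pose; return P@R.from_quat(q).as_matrix().T+p
    return P@R.from_quat(c["attitude"]).as_matrix().T+c["position"]
def proj(n,X):
    c=camera_params(n);K=c["intrinsics"]
    p=(np.atleast_2d(X)-c["position"])@R.from_quat(c["attitude"]).as_matrix()
    return np.c_[p[:,0]/p[:,2]*K[0,0]+K[0,2],p[:,1]/p[:,2]*K[1,1]+K[1,2]]
E
python3 - <<'E'
from h import *
for n,(x0,y0,w,hh) in {"top":(270,190,110,80),"side":(260,130,80,70)}.items():
    z=np.load(n+"0.npz");im=z["p"][y0:y0+hh,x0:x0+w]
    cv2.imwrite(f"pics/{n}_jig.png",cv2.resize(im,None,fx=7,fy=7,interpolation=cv2.INTER_CUBIC)[:,:,::-1])
z=np.load("top0.npz");im=z["p"][160:195,140:320]
cv2.imwrite(f"pics/top_rail.png",cv2.resize(im,None,fx=4.4,fy=4.4,interpolation=cv2.INTER_CUBIC)[:,:,::-1])
C=cloud("top",z["d"])
for name,(u,v) in dict(bench=(300,300),jigA=(353,250),board=(220,150),blueL=(183,176),blueR=(272,179),bar=(347,239),handle=(291,225)).items(): print(name,C[v,u].round(4))
E
```

```text
bench [ 0.2766 -0.1304  0.0051]
jigA [ 0.4071 -0.2718  0.0104]
board [0.6643 0.0783 0.0697]
blueL [0.5923 0.1651 0.1063]
blueR [ 0.5851 -0.0539  0.1077]
bar [ 0.438  -0.2416  0.0805]
handle [ 0.4725 -0.1006  0.0987]
```

```bash
python3 - <<'E'
from h import *
# colour segmentation both cams
for n in("top","side"):
    z=np.load(n+"0.npz");p=z["p"];C=cloud(n,z["d"]);h=cv2.cvtColor(p,cv2.COLOR_RGB2HSV)
    for nm,lo,hi in(("blue",(100,120,60),(125,255,255)),("green",(50,80,40),(85,255,255)),("red",(0,150,80),(6,255,255)),("orange",(7,150,100),(18,255,255)),("yellow",(20,150,100),(35,255,255))):
        m=cv2.inRange(h,lo,hi)
        k,l,s,c=cv2.connectedComponentsWithStats(m)
        for i in range(1,k):
            if s[i,4]<6 or s[i,4]>400: continue
            P=C[l==i]; P=P[(P[:,2]>0.0)]
            if len(P)<4 : continue
            print(n,nm,s[i],c[i].round(1),np.median(P,0).round(4),"zmax",P[:,2].max().round(3))
E
```

```text
top blue [ 1 78  7  6 30] [ 3.7 80.5] [0.8439 0.638  0.0753] zmax 0.08
top blue [17 78  6  6 31] [19.4 80.5] [0.8435 0.5981 0.0757] zmax 0.079
top blue [32 78  6  6 27] [34.7 80.6] [0.8438 0.5583 0.0758] zmax 0.081
top blue [177 174   5   2   6] [179.3 174.5] [0.5958 0.1734 0.1076] zmax 0.112
top blue [342 236  16   6  64] [349.7 238.4] [ 0.4403 -0.2494  0.0793] zmax 0.083
top green [335 230  24   9  88] [345.7 233.7] [ 0.4497 -0.2459  0.0363] zmax 1.123
top red [ 65 179  13  12 116] [ 70.5 184.5] [0.5672 0.4237 0.1418] zmax 0.146
top red [281 220  19  10 124] [290.5 224.5] [ 0.4749 -0.1004  0.1003] zmax 0.106
top yellow [119 312   5  35 123] [120.6 329. ] [0.2025 0.3385 0.0024] zmax 0.007
side blue [247  17  19   7 112] [255.9  19.9] [ 0.7583 -0.6741  0.3043] zmax 0.313
side blue [247  44  19   7  94] [255.8  46.4] [ 0.7578 -0.6739  0.1943] zmax 0.947
side blue [312 145   7  11  35] [314.3 149.4] [ 0.4401 -0.2417  0.079 ] zmax 0.084
side blue [260 172   5  12  37] [261.8 177. ] [ 0.5867 -0.0459  0.1058] zmax 0.111
side blue [239 227   7  14  56] [241.6 233.3] [0.5937 0.1747 0.1069] zmax 0.947
side blue [ 91 353   8   7  39] [ 94.5 355.8] [0.8447 0.5595 0.0753] zmax 0.078
side blue [ 82 371   8   8  43] [ 85.4 374.3] [0.8447 0.5998 0.0748] zmax 0.078
side green [308 150   4  10  20] [309.6 154.6] [ 0.4532 -0.2469  0.0368] zmax 0.137
side green [311 161   3   5   8] [312.2 162.9] [ 0.4382 -0.222   0.032 ] zmax 0.097
side red [295 169   9  11  69] [298.8 174. ] [ 0.4729 -0.0925  0.0991] zmax 0.947
side red [217 313  12  14 136] [222.8 319.3] [0.5683 0.4279 0.1406] zmax 0.144
side orange [220 155  14  11 103] [226.9 160.6] [ 0.7033 -0.0597  0.1379] zmax 0.947
side orange [210 173  12   9  69] [215.6 177.2] [0.7236 0.0014 0.1186] zmax 0.127
side orange [191 219  17  14 143] [199.2 226.4] [0.7044 0.2001 0.1373] zmax 0.947
side yellow [311 141  79  16 226] [350.8 148.7] [ 0.3036 -0.3586  0.0021] zmax 0.947
```

View pics/top_jig.png

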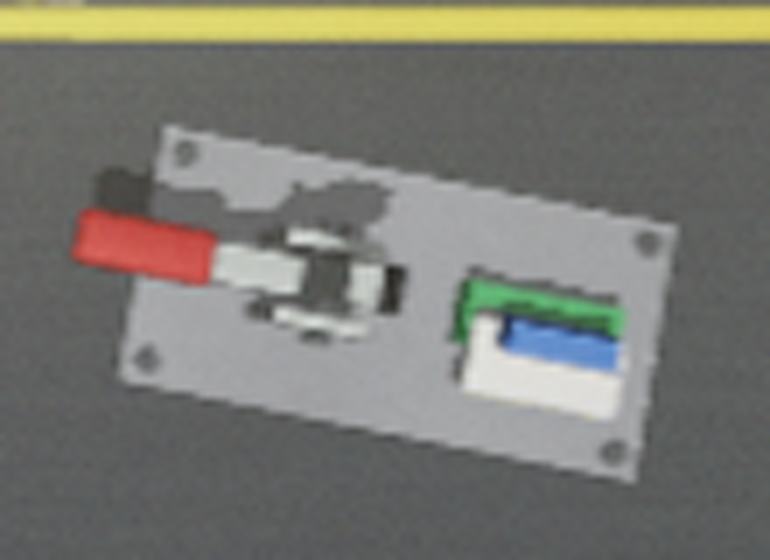

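View pics/side_jig.png

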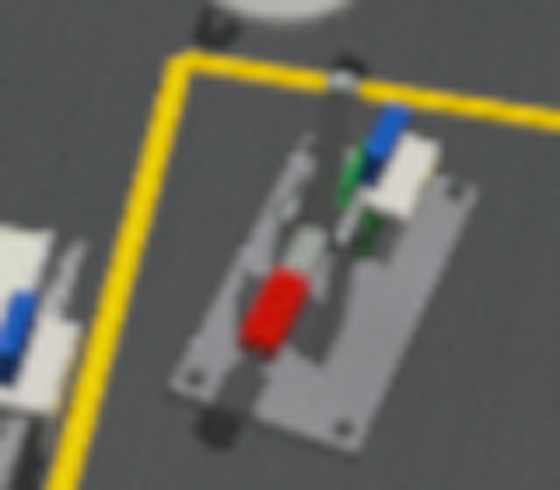

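View pics/top_rail.png

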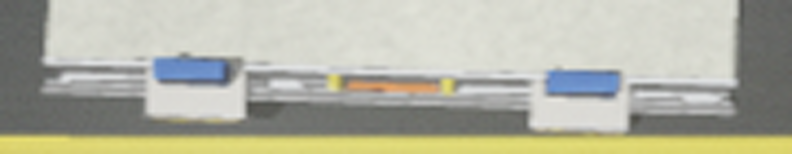

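```bash
cat >> h.py <<'E'
def ray(n,uv,z,pose=None):
    "intersect pixel ray with plane z"
    c=camera_params(n);K=c["intrinsics"];uv=np.atleast_2d(np.float64(uv))
    d=np.c_[(uv[:,0]-K[0,2])/K[0,0],(uv[:,1]-K[1,2])/K[1,1],np.ones(len(uv))]
    if n=="wrist":
        T=c["T_tool_cam"];M=R.from_quat(pose[1]).as_matrix();o=pose[0]+M@T[:3,3];d=d@(M@T[:3,:3]).T
    else: o=c["position"];d=d@R.from_quat(c["attitude"]).as_matrix().T
    return o+d*((z-o[2])/d[:,2])[:,None]
E
python3 - <<'E'
from h import *
top=lambda a,s,o:(np.float64(a)+.5)/s-.5+np.float64(o)
J=ray("top",top([(163,125),(680,228),(636,483),(120,381)],7,(270,190)),.008)
print(J.round(4)); c=J.mean(0);print("centre",c)
e=(J[0]-J[1]+J[3]-J[2])[:2];yaw=np.arctan2(e[1],e[0])-np.pi/2;print("len",np.linalg.norm(e)/2,"yaw",yaw)
ey=np.array([-np.sin(yaw),np.cos(yaw)]);ex=np.array([np.cos(yaw),np.sin(yaw)])
JS=ray("side",top([(305,135),(478,185),(360,452),(170,385)],7,(260,130)),.008);print("side corners",JS.round(4),JS.mean(0))
# features top
f=lambda uv,z:((ray("top",top([uv],7,(270,190)),z)[0]))
for nm,uv,z in(("bar top",(560,344),.078),("red end",(76,236),.099),("red start",(214,262),.099),("cheekA",(318,237),.1),("cheekB",(318,320),.1)):
    p=f(uv,z);d=p[:2]-c[:2];print(nm,p.round(4),"jig rel centre x,y",(d@ex).round(4),(d@ey).round(4))
# riser
g=lambda uv,z:ray("top",top([uv],4.4,(140,160)),z)[0]
for nm,uv,z in(("bL",(191,69),.106),("bR",(583,82),.106),("yL",(335,83),.064),("yR",(447,87),.064),("orange",(392,88),.042),("boardcornerL",(45,60),.070),("boardR",(737,80),.07)):
    print(nm,g(uv,z).round(4))
print(R.from_quat(get_obs()["tool_rot"]).as_matrix().round(3))
E
```

```text
[[ 0.5201 -0.1131  0.008 ]
 [ 0.4809 -0.3108  0.008 ]
 [ 0.3845 -0.2917  0.008 ]
 [ 0.4228 -0.096   0.008 ]]
centre [ 0.45205427 -0.20289269  0.008     ]
len 0.20046422782437362 yaw -0.1946117453955769
side corners [[ 0.4828 -0.3082  0.008 ]
 [ 0.3864 -0.292   0.008 ]
 [ 0.4223 -0.094   0.008 ]
 [ 0.5211 -0.1143  0.008 ]] [ 0.45313544 -0.20212285  0.008     ]
bar top [ 0.4386 -0.2485  0.078 ] jig rel centre x,y -0.0044 -0.0474
red end [ 0.4767 -0.0747  0.099 ] jig rel centre x,y -0.0006 0.1306
red start [ 0.4676 -0.123   0.099 ] jig rel centre x,y -0.0002 0.0814
cheekA [ 0.4764 -0.1595  0.1   ] jig rel centre x,y 0.0155 0.0473
cheekB [ 0.4475 -0.1591  0.1   ] jig rel centre x,y -0.013 0.0421
bL [0.5941 0.1651 0.106 ]
bR [ 0.5871 -0.0542  0.106 ]
yL [0.5913 0.0889 0.064 ]
yR [0.5891 0.0236 0.064 ]
orange [0.591  0.0572 0.042 ]
boardcornerL [0.6038 0.2562 0.07  ]
boardR [ 0.5928 -0.1449  0.07  ]
[[-0.001  0.266  0.964]
 [-0.001  0.964 -0.266]
 [-1.    -0.002 -0.   ]]
```

send_rows(steps=[[[0,-0.7,4,0.62,0,0],[0,-0.7,4,0.62,0,0],[0,-0.7,4,0.62,0,0],[0,-0.7,4,0.62,0,0],[0,-0.7,4,0.62,0,0],[0,-0.7,4,0.65,0,0],[0,-0.7,4,0.65,0,0],[0,-0.7,4,0.65,0,0]]], gripper=1, force=45)

```text
time: 0.82
position: [0.418, 0.4018, 0.2182]
tool_rot: [0.277, 0.652, -0.277, 0.649]
ft_force: [1.0, 2.3, 0.8]
grip_width: 0.0417
```

```bash
cat >> h.py <<'E'
C_=np.array([.4526,-.2025]);YJ=-.195
EX=np.array([np.cos(YJ),np.sin(YJ)]);EY=np.array([-np.sin(YJ),np.cos(YJ)])
NEST=C_-.0465*EY;PIV=C_+.0435*EY
def rel(p,yaw):
    "remaining shift (tool cm) and turn (units of 6deg) to pos p, tool down, tool y at world yaw"
    o=get_obs();M=R.from_quat(o["tool_rot"]).as_matrix()
    y=np.array([np.cos(yaw),np.sin(yaw),0]);x=np.array([0,0,-1.]);T=np.c_[x,y,np.cross(x,y)]
    print("t",round(o["time"],2),"pos",o["position"].round(4),"F",o["ft_force"].round(1),"w",round(o["grip_width"],4))
    print("shift cm",(M.T@(np.array(p)-o["position"])*100).round(2),"turn",(R.from_matrix(M.T@T).as_rotvec()/np.radians(6)).round(2))
E
python3 - <<'E'
from h import *
rel([*(PIV+.05*EY),.2],YJ)
E
```

```text
t 0.82 pos [0.418  0.4018 0.2182] F [1.  2.3 0.8] w 0.0417
shift cm [  1.75 -31.7   40.63] turn [ 9.17 -0.02  0.03]
```

send_rows(steps=[[[0.1,-1,4,0.7,0,0],[0.1,-1,4,0.7,0,0],[0.1,-1,4,0.7,0,0],[0.1,-1,4,0.7,0,0],[0.1,-1,4,0.7,0,0],[0.1,-1,4,0.7,0,0],[0.1,-1,4,0.7,0,0],[0.1,-1,4,0.7,0,0]]])

```text
time: 1.48
position: [0.5044, 0.085, 0.2084]
tool_rot: [0.463, 0.535, -0.46, 0.536]
ft_force: [0.6, 0.3, 0.9]
grip_width: 0.0009
```

```bash
python3 - <<'E'
from h import *
rel([*(PIV+.05*EY),.2],YJ)
E
```

```text
t 1.48 pos [0.5044 0.085  0.2084] F [0.6 0.3 0.9] w 0.0009
shift cm [ 0.78 -6.22 18.87] turn [ 3.27 -0.02 -0.03]
```

send_rows(steps=[[[0.1,-0.8,3.8,0.7,0,0],[0.1,-1,3.8,0.7,0,0],[0.1,-1.2,3.8,0.7,0,0],[0.1,-1.4,3.8,0.7,0,0],[0.1,-1.2,2.5,0.5,0,0],[0,0,0,0,0,0]]])

```text
time: 1.98
position: [0.4487, -0.1047, 0.202]
tool_rot: [0.555, 0.439, -0.552, 0.442]
ft_force: [-0.0, 0.5, -0.1]
grip_width: 0.0006
```

```bash
python3 - <<'E'
from h import *
rel([*(PIV+.05*EY),.2],YJ)
o=get_obs();p,d=camera("wrist");np.savez("w1.npz",p=p,d=d,pos=o["position"],q=o["tool_rot"])
cv2.imwrite("pics/w1.png",p[:,:,::-1])
E
```

```text
t 1.98 pos [ 0.4487 -0.1047  0.202 ] F [-0.   0.5 -0.1] w 0.0006
shift cm [0.21 2.28 0.1 ] turn [-0.29  0.   -0.06]
```

View pics/w1.png

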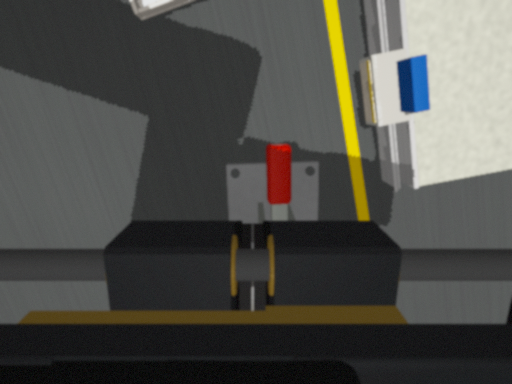

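```bash
python3 - <<'E'
from h import *
z=np.load("w1.npz");P=cloud("wrist",z["d"],pose=(z["pos"],z["q"]));h=cv2.cvtColor(z["p"],cv2.COLOR_RGB2HSV)
m=(cv2.inRange(h,(0,150,60),(8,255,255))>0);m[:130]=0
Q=P[m];Q=Q[Q[:,2]>.08];print(len(Q),Q.mean(0),Q.min(0),Q.max(0))
d=Q[:,:2]-C_;print("jig x",np.percentile(d@EX,[2,50,98]),"y",np.percentile(d@EY,[2,50,98]), "z",np.percentile(Q[:,2],[5,50,95]))
v,u=np.where(m);print(u.min(),u.max(),v.min(),v.max())
for uv in((230,165),(318,163)):print(ray("wrist",[uv],.008,(z["pos"],z["q"])))
for s in (.008,):
    for a in((.05,.1),(-.05,.1)):print("exp",C_+a[0]*EX+a[1]*EY)
# blue mounted holder R
b=cv2.inRange(h,(100,150,60),(125,255,255))>0
Q=P[b&(P[:,:,2]>.095)];print("blueR",len(Q),np.median(Q,0),Q.min(0),Q.max(0))
E
```

```text
1395 [ 0.47272716 -0.09548282  0.10001768] [ 0.4597435  -0.12176249  0.08723832] [ 0.48655018 -0.036791    0.36410077]
jig x [-0.00992925 -0.00081932  0.00833693] y [0.08452848 0.10922055 0.13081476] z [0.0963525  0.09870769 0.10006144]
266 291 144 203
[[ 0.42756309 -0.09572376  0.008     ]]
[[ 0.51942798 -0.11463824  0.008     ]]
exp [ 0.52102904 -0.11408356]
exp [ 0.42292427 -0.09470691]
blueR 1105 [ 0.58406355 -0.05114304  0.10564463] [ 0.46254804 -0.07093581  0.09502997] [ 0.59203132 -0.03320944  0.36410077]
```

send_rows(steps=[[[0,2.3,0,-0.3,0,0],[2,0,0,0,0,0],[2,0,0.2,0,0,0],[2,0,0.2,0,0,0]]])

```text
time: 2.37
position: [0.4783, -0.1125, 0.145]
tool_rot: [0.55, 0.445, -0.54, 0.457]
ft_force: [0.5, -0.4, 0.1]
grip_width: 0.0003
```

```bash
python3 - <<'E'
from h import *
rel([*(PIV),.138],YJ)
E
```

```text
t 2.37 pos [ 0.4783 -0.1125  0.145 ] F [ 0.5 -0.4  0.1] w 0.0003
shift cm [ 0.68 -0.82  4.97] turn [ 0.06  0.01 -0.21]
```

send_rows(steps=[[[0.3,-0.4,1,0,0,-0.2],[0.2,-0.4,1,0,0,0],[0,0,1,0,0,0],[0,0,1,0,0,0],[0,0,1,0,0,0],[0,0,1,0,0,0]]])

```text
time: 2.87
position: [0.4575, -0.1676, 0.1381]
tool_rot: [-0.543, -0.456, 0.544, -0.449]
ft_force: [1.2, 3.0, -0.3]
grip_width: 0.0006
```

```bash
python3 - <<'E'
from h import *
rel([*(PIV),.138],YJ)
E
```

```text
t 2.87 pos [ 0.4575 -0.1676  0.1381] F [ 1.2  3.  -0.3] w 0.0006
shift cm [ 0.01  0.21 -0.83] turn [ 0.13 -0.06  0.08]
```

send_rows(steps=[[[0,0.2,0.9,0.1,0,0],[0,0,0.9,0,0,0],[0,0,0.9,0,0,0],[0,0,0.8,0,0,0],[0,0,0.6,0,0,0]]])

```text
time: 3.28
position: [0.4518, -0.2163, 0.1402]
tool_rot: [-0.546, -0.45, 0.547, -0.448]
ft_force: [0.8, 0.6, -0.2]
grip_width: 0.0005
```

```bash
python3 - <<'E'
from h import *
rel([*(PIV),.138],YJ)
p,d=camera("side");np.savez("s2.npz",p=p,d=d);cv2.imwrite("pics/s2.png",cv2.resize(p[100:220,220:380],None,fx=5,fy=5)[:,:,::-1])
p,d=camera("top");np.savez("t2.npz",p=p,d=d);cv2.imwrite("pics/t2.png",cv2.resize(p[160:280,240:400],None,fx=5,fy=5)[:,:,::-1])
E
```

```text
t 3.28 pos [ 0.4518 -0.2163  0.1402] F [ 0.8  0.6 -0.2] w 0.0005
shift cm [ 0.23 -0.18 -5.72] turn [ 0.   -0.01  0.03]
```

View pics/s2.png

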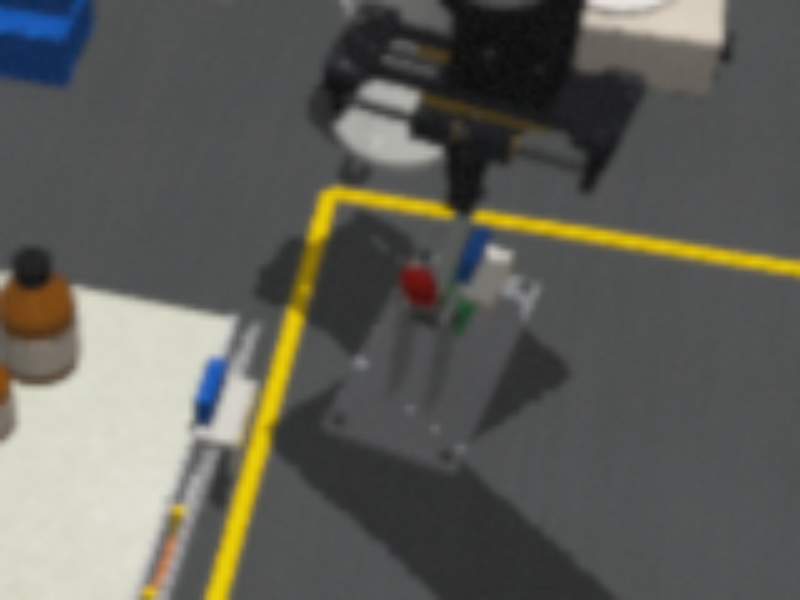

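View pics/t2.png

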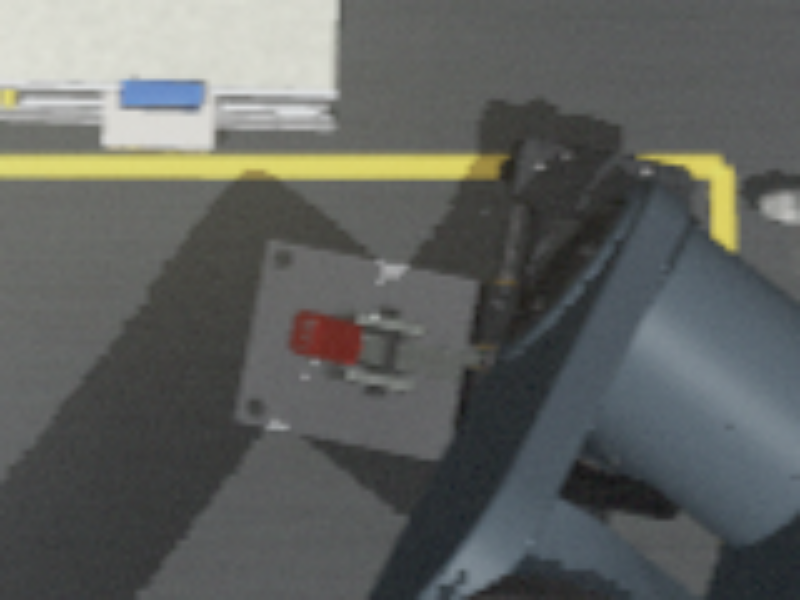

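send_rows(steps=[[[0,-0.1,0,0,0,0],[0,0,0,0,0,0],[0,0,0,0,0,0],[0,0,0,0,0,0],[0,0,0,0,0,0],[0,0,0,0,0,0],[0,0,0,0,0,0],[0,0,0,0,0,0]]])

```text
time: 4.05
position: [0.4506, -0.2146, 0.14]
tool_rot: [-0.545, -0.451, 0.546, -0.448]
ft_force: [-0.2, -0.8, 0.2]
grip_width: 0.0006
```

```bash
python3 - <<'E'
from h import *
rel([*(PIV),.138],YJ)
p,d=camera("wrist");o=get_obs();np.savez("w2.npz",p=p,d=d,pos=o["position"],q=o["tool_rot"]);cv2.imwrite("pics/w2.png",p[:,:,::-1])
p,d=camera("side");np.savez("s3.npz",p=p,d=d);cv2.imwrite("pics/s3.png",cv2.resize(p[100:220,220:380],None,fx=5,fy=5)[:,:,::-1])
E
```

```text
t 4.05 pos [ 0.4506 -0.2146  0.14  ] F [-0.2 -0.8  0.2] w 0.0006
shift cm [ 0.21 -0.03 -5.58] turn [ 0.02 -0.02  0.04]
```

View pics/s3.png

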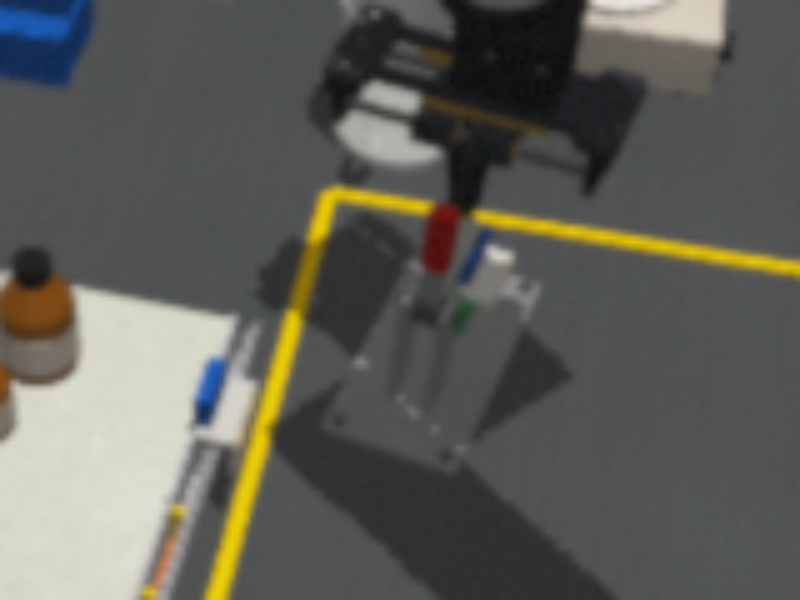

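View pics/w2.png

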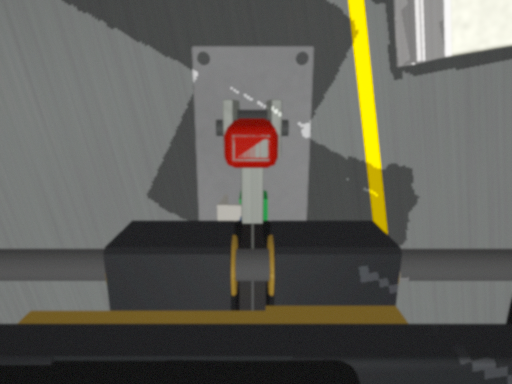

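send_rows(steps=[[[0,0,0,0,0,0],[0,0,0,0,0,0],[0,0,0,0,0,0],[0,0,0,0,0,0],[0,0,0,0,0,0],[0,0,0,0,0,0],[0,0,0,0,0,0],[0,0,0,0,0,0]]])

```text
time: 4.82
position: [0.4507, -0.2148, 0.14]
tool_rot: [-0.545, -0.451, 0.546, -0.448]
ft_force: [0.2, 0.2, 0.5]
grip_width: 0.0008
```

send_rows(steps=[[[0,0,0,0,0,0],[0,0,0,0,0,0],[0,0,0,0,0,0],[0,0,0,0,0,0],[0,0,0,0,0,0],[0,0,0,0,0,0],[0,0,0,0,0,0],[0,0,0,0,0,0]]])

```text
time: 5.48
position: [0.4507, -0.2148, 0.14]
tool_rot: [-0.545, -0.451, 0.546, -0.448]
ft_force: [-0.5, -0.0, -0.5]
grip_width: 0.0004
```

```bash
python3 - <<'E'
from h import *
rel([*(PIV),.138],YJ)
p,d=camera("wrist");o=get_obs();np.savez("w3.npz",p=p,d=d,pos=o["position"],q=o["tool_rot"]);
p0=np.load("w2.npz")["p"];print("diff px",(np.abs(p.astype(int)-p0).max(2)>40).sum())
P=cloud("wrist",d,pose=(o["position"],o["tool_rot"]));h=cv2.cvtColor(p,cv2.COLOR_RGB2HSV);m=cv2.inRange(h,(0,150,60),(8,255,255))>0
Q=P[m];e=Q[:,:2]-C_
print("handle jig x",np.percentile(e@EX,[5,50,95]),"y",np.percentile(e@EY,[5,50,95]),"z",np.percentile(Q[:,2],[5,50,95]))
E
```

```text
t 5.48 pos [ 0.4507 -0.2148  0.14  ] F [-0.5 -0.  -0.5] w 0.0004
shift cm [ 0.21 -0.04 -5.59] turn [ 0.01 -0.02  0.04]
diff px 571
handle jig x [-0.00864002 -0.0004567   0.00748089] y [0.03509555 0.04250978 0.04920302] z [0.16792205 0.18035789 0.18173302]
```

send_rows(steps=[[[0,0,0,0,0,0],[0,0,-1.5,0,0,0],[0,0,-1.2,0,0,0],[0,0,-1,0,0,0],[0,0,-1,0,0,0],[0,0,-1,0,0,0],[0,0,-1,0,0,0],[0,0,-1,0,0,0]]])

```text
time: 6.2
position: [0.4673, -0.1386, 0.1405]
tool_rot: [-0.545, -0.448, 0.547, -0.45]
ft_force: [-0.0, -1.0, 0.7]
grip_width: 0.0004
```

```bash
python3 - <<'E'
from h import *
rel([*(PIV),.138],YJ)
E
```

```text
t 6.2 pos [ 0.4673 -0.1386  0.1405] F [-0.  -1.   0.7] w 0.0004
shift cm [ 0.26 -0.21  2.2 ] turn [0.01 0.04 0.01]
```

send_rows(steps=[[[0,0,-0.9,0,0,0],[0,0,-0.8,0,0,0],[0,0,-0.6,0,0,0],[0,0,0,0,0,0],[0,0,0,0,0,0],[0,0,0,0,0,0],[0,0,0,0,0,0],[0,0,0,0,0,0]]])

```text
time: 6.87
position: [0.4718, -0.1086, 0.14]
tool_rot: [-0.545, -0.451, 0.546, -0.449]
ft_force: [-0.5, 0.7, -0.5]
grip_width: 0.0003
```

```bash
python3 - <<'E'
from h import *
rel([*(PIV),.138],YJ)
p,d=camera("side");np.savez("s4.npz",p=p,d=d);cv2.imwrite("pics/s4.png",cv2.resize(p[100:220,220:380],None,fx=5,fy=5)[:,:,::-1])
E
```

```text
t 6.87 pos [ 0.4718 -0.1086  0.14  ] F [-0.5  0.7 -0.5] w 0.0003
shift cm [ 0.2  -0.08  5.23] turn [0.03 0.   0.03]
```

View pics/s4.png

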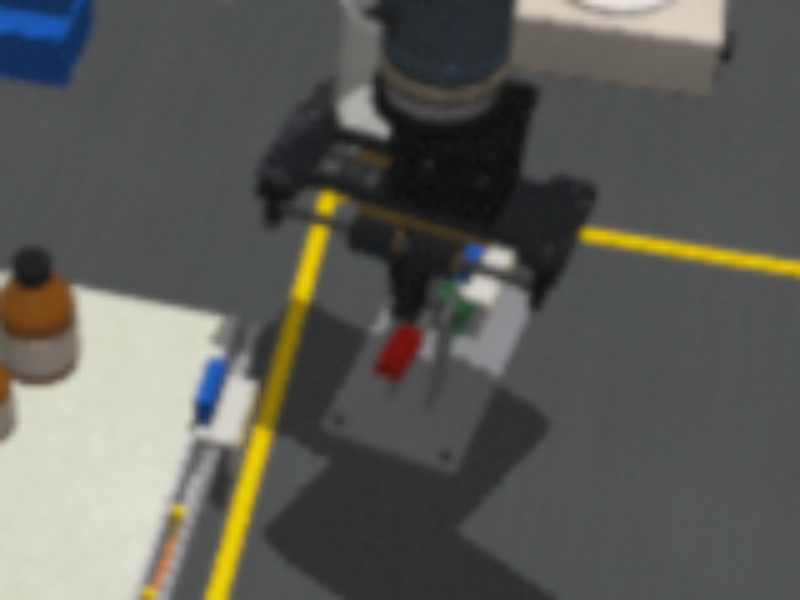

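send_rows(steps=[[[-4,0,-0.3,0,0,0],[-3.8,0,0,0,0,0],[0,0,4,0,0,0],[0,0,4,0,0,0],[0,0,4,0,0,0],[0,0,4,0,0,0],[0,0,4,0,0,0],[0,0,0.5,0,0,0]]])

```text
time: 7.58
position: [0.4325, -0.3154, 0.2196]
tool_rot: [-0.542, -0.452, 0.547, -0.45]
ft_force: [0.2, 0.5, 0.5]
grip_width: 0.0003
```

send_rows(steps=[[[0,0,0,0,0,0],[0,0,0,0,0,0]]], gripper=0.35)

```text
time: 7.75
position: [0.4313, -0.3188, 0.2193]
tool_rot: [-0.544, -0.45, 0.548, -0.449]
ft_force: [0.1, 0.2, -0.4]
grip_width: 0.0073
```

```bash
python3 - <<'E'
from h import *
rel([*NEST,.2],YJ)
o=get_obs();p,d=camera("wrist");np.savez("w4.npz",p=p,d=d,pos=o["position"],q=o["tool_rot"]);cv2.imwrite("pics/w4.png",p[:,:,::-1])
E
```

```text
t 7.75 pos [ 0.4313 -0.3188  0.2193] F [ 0.1  0.2 -0.4] w 0.0073
shift cm [ 1.91 -0.14 -7.18] turn [0.02 0.03 0.06]
```

View pics/w4.png

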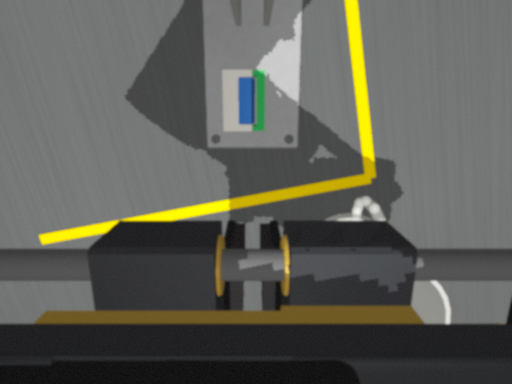

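```bash
python3 - <<'E'
from h import *
z=np.load("w4.npz");ps=(z["pos"],z["q"]);P=cloud("wrist",z["d"],pose=ps);h=cv2.cvtColor(z["p"],cv2.COLOR_RGB2HSV)
def show(nm,m,zz):
    l=cv2.connectedComponentsWithStats(m.astype(np.uint8));i=1+np.argmax(l[2][1:,4]);m=l[1]==i
    r=cv2.minAreaRect(np.argwhere(m)[:,::-1].astype(np.float32));b=cv2.boxPoints(r)
    W=ray("wrist",b,zz,ps);Q=P[m]
    d=W[:,:2]-C_
    print(nm,m.sum(),"px",r,"world ctr",W.mean(0).round(4),"jig",(d@EX).round(4),(d@EY).round(4),"depth med",np.median(Q,0).round(4))
    a=W[np.argsort(d@EY)];v=(a[2:].mean(0)-a[:2].mean(0));print(" yaw",np.arctan2(v[1],v[0])-np.pi/2,np.linalg.norm(v))
show("bar",cv2.inRange(h,(100,120,50),(125,255,255))>0,.078)
show("green",cv2.inRange(h,(50,80,40),(85,255,255))>0,.036)
m=(h[...,1]<50)&(h[...,2]>150);m[:60]=0;m[140:]=0;m[:,260:]=0
show("white",m,.052)
c=ray("wrist",[(208,147),(298,147)],.008,ps);print(c,(c[:,:2]-C_)@EX,(c[:,:2]-C_)@EY)
E
```

```text
bar 631 px ((246.0, 99.99998474121094), (43.99999237060547, 13.999998092651367), 90.0) world ctr [ 0.4383 -0.2489  0.078 ] jig [-0.011   0.001   0.0011 -0.0112] [-0.0299 -0.0299 -0.0666 -0.0667] depth med [ 0.4387 -0.2486  0.0775]
 yaw -0.19741190499673333 0.036764603330114415
green 538 px ((258.5, 100.0), (60.0, 11.0), 90.0) world ctr [ 0.4494 -0.2513  0.036 ] jig [0.0008 0.0114 0.0121 0.001 ] [-0.02   -0.02   -0.077  -0.0771] depth med [ 0.4511 -0.2506  0.0359]
 yaw -0.1879158737378961 0.05707973484336145
white 1237 px ((236.5, 100.0), (62.0, 29.0), 90.0) world ctr [ 0.4289 -0.2474  0.052 ] jig [-0.0276 -0.001  -0.0009 -0.0288] [-0.0205 -0.0204 -0.0767 -0.0768] depth med [ 0.4247 -0.245   0.0503]
 yaw -0.20463401671810244 0.056272138564603856
[[ 0.38585448 -0.28925396  0.008     ]
 [ 0.48323984 -0.30819271  0.008     ]] [-0.04867052  0.05053885] [-0.09804282 -0.09775261]
```

```bash
python3 - <<'E'
from h import *
rel([.4385,-.2487,.056],-.197)
E
```

```text
t 7.8 pos [ 0.4313 -0.318   0.2192] F [ 0.1  0.5 -0.1] w 0.0108
shift cm [16.3  -0.51 -6.99] turn [0.04 0.03 0.06]
```

send_rows(steps=[[[2,-0.2,-3.5,0,0,0.05],[2.2,-0.2,-3.4,0,0,0],[3,0,0,0,0,0],[3,0,0,0,0,0],[2,0,0,0,0,0],[0,0,0,0,0,0]]])

```text
time: 8.3
position: [0.4432, -0.2399, 0.0961]
tool_rot: [-0.544, -0.45, 0.544, -0.454]
ft_force: [-1.0, 0.2, 0.8]
grip_width: 0.0497
```

```bash
python3 - <<'E'
from h import *
rel([.4385,-.2487,.056],-.197)
E
```

```text
t 8.3 pos [ 0.4432 -0.2399  0.0961] F [-1.   0.2  0.8] w 0.0497
shift cm [ 4.01 -0.32  0.94] turn [ 0.12  0.04 -0.04]
```

send_rows(steps=[[[0.5,-0.3,0.7,0.1,0,0],[1,0,0.1,0,0,0],[0,0,0,0,0,0]]])

```text
time: 8.55
position: [0.4392, -0.2446, 0.0813]
tool_rot: [-0.545, -0.448, 0.545, -0.452]
ft_force: [0.2, -0.1, -0.1]
grip_width: 0.0561
```

```bash
python3 - <<'E'
from h import *
rel([.4385,-.2487,.056],-.197)
E
```

```text
t 8.55 pos [ 0.4392 -0.2446  0.0813] F [ 0.2 -0.1 -0.1] w 0.0561
shift cm [ 2.53 -0.    0.4 ] turn [ 0.06  0.04 -0.04]
```

send_rows(steps=[[[1.2,0,0.3,0.05,0,0],[1,0,0.1,0,0,0],[0,0,0,0,0,0]]])

```text
time: 8.8
position: [0.4404, -0.2508, 0.0611]
tool_rot: [0.547, 0.444, -0.546, 0.453]
ft_force: [-1.2, 0.7, 0.8]
grip_width: 0.0566
```

```bash
python3 - <<'E'
from h import *
rel([.4385,-.2487,.056],-.197)
o=get_obs();p,d=camera("wrist");np.savez("w5.npz",p=p,d=d,pos=o["position"],q=o["tool_rot"]);cv2.imwrite("pics/w5.png",p[:,:,::-1])
p,d=camera("side");cv2.imwrite("pics/s5.png",cv2.resize(p[80:200,240:400],None,fx=5,fy=5)[:,:,::-1])
E
```

```text
t 8.8 pos [ 0.4404 -0.2508  0.0611] F [-1.2  0.7  0.8] w 0.0566
shift cm [ 0.5  -0.23 -0.17] turn [ 0.    0.07 -0.09]
```

View pics/w5.png

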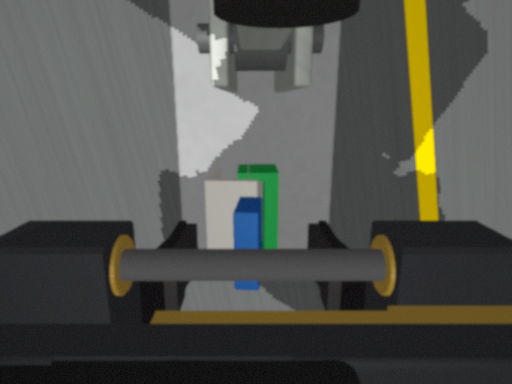

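View pics/s5.png

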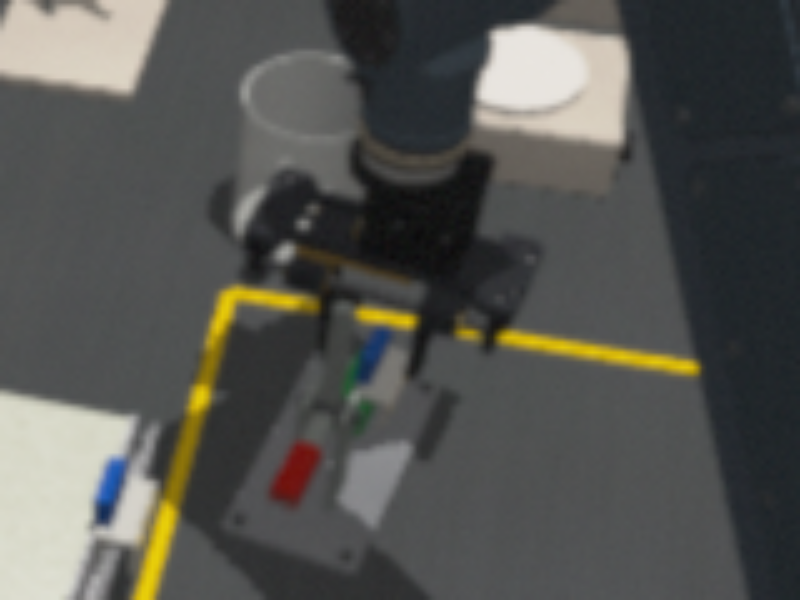

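send_rows(steps=[[[0.35,-0.2,-0.1,0,0.05,-0.08],[0.1,0,0,0,0,0],[0,0,0,0,0,0]]])

```text
time: 9.15
position: [0.4397, -0.2503, 0.0587]
tool_rot: [0.547, 0.447, -0.547, 0.45]
ft_force: [-0.4, 0.1, -0.4]
grip_width: 0.0564
```

```bash
python3 - <<'E'
from h import *
rel([.4385,-.2487,.056],-.197)
E
```

```text
t 9.15 pos [ 0.4397 -0.2503  0.0587] F [-0.4  0.1 -0.4] w 0.0564
shift cm [ 0.27 -0.15 -0.13] turn [ 0.    0.03 -0.04]
```

send_rows(steps=[[[0.35,-0.2,-0.2,0,0.04,-0.04],[0,0,0,0,0,0]]])

```text
time: 9.32
position: [0.4383, -0.2479, 0.0555]
tool_rot: [0.547, 0.448, -0.546, 0.449]
ft_force: [-0.1, -0.6, -0.0]
grip_width: 0.0565
```

```bash
python3 - <<'E'
from h import *
rel([.4385,-.2487,.056],-.197)
E
```

```text
t 9.32 pos [ 0.4383 -0.2479  0.0555] F [-0.1 -0.6 -0. ] w 0.0565
shift cm [-0.05  0.03  0.07] turn [ 0.   -0.01 -0.01]
```

send_rows(steps=[[[0,0,0,0,0,0],[0,0,0,0,0,0],[0,0,0,0,0,0],[0,0,0,0,0,0],[0,0,0,0,0,0],[0,0,0,0,0,0],[0,0,0,0,0,0],[0,0,0,0,0,0]]], gripper=1, force=15)

```text
time: 9.98
position: [0.4392, -0.2482, 0.0557]
tool_rot: [0.547, 0.448, -0.546, 0.449]
ft_force: [3.9, 1.1, -1.5]
grip_width: 0.013
```

```bash
python3 - <<'E'
from h import *
rel([.4385,-.2487,.056],-.197)
E
```

```text
t 9.98 pos [ 0.4392 -0.2482  0.0557] F [ 3.9  1.1 -1.5] w 0.013
shift cm [-0.03 -0.06  0.06] turn [ 0.    0.   -0.03]
```

send_rows(steps=[[[0,0,0,0,0,0],[0,0,0,0,0,0],[-0.5,0,0,0,0,0],[-1,0,0,0,0,0],[-1,0,0,0,0,0],[-1.5,0,0,0,0,0],[-1.5,0,0,0,0,0]]], force=45)

```text
time: 10.57
position: [0.4384, -0.2475, 0.1123]
tool_rot: [0.547, 0.449, -0.546, 0.448]
ft_force: [-0.2, 0.2, -1.1]
grip_width: 0.0113
```

```bash
python3 - <<'E'
from h import *
rel([.591,.056,.17],-.03)
p,d=camera("side");cv2.imwrite("pics/s6.png",cv2.resize(p[80:200,240:400],None,fx=5,fy=5)[:,:,::-1])
E
```

```text
t 10.57 pos [ 0.4384 -0.2475  0.1123] F [-0.2  0.2 -1.1] w 0.0113
shift cm [ -5.71   9.02 -32.76] turn [-1.59 -0.02  0.  ]
```

View pics/s6.png

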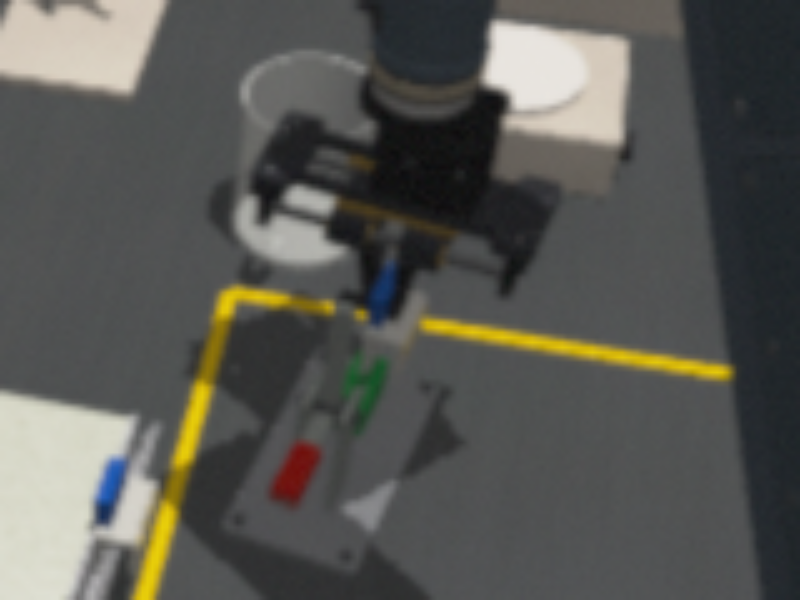

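send_rows(steps=[[[-2,2,0,0,0,0],[-2,3,0,0,0,0],[-1.5,3,-0.5,0,0,0],[0,2,-2.5,0,0,0],[0,0,-4,-0.2,0,0],[0,0,-4,-0.2,0,0],[0,0,-4,-0.2,0,0],[0,0,-4,-0.2,0,0]]])

```text
time: 11.28
position: [0.5719, -0.0828, 0.1786]
tool_rot: [-0.53, -0.466, 0.53, -0.47]
ft_force: [0.1, -0.6, -1.4]
grip_width: 0.0118
```

```bash
python3 - <<'E'
from h import *
rel([.591,.056,.17],-.03)
E
```

```text
t 11.28 pos [ 0.5719 -0.0828  0.1786] F [ 0.1 -0.6 -1.4] w 0.0118
shift cm [  0.79   0.16 -14.01] turn [-0.91  0.05 -0.04]
```

send_rows(steps=[[[0,0,-3,-0.4,0,0],[0,0,-2.2,-0.4,0,0],[0,0,-0.3,0,0,0],[0,0,0,0,0,0],[0,0,0,0,0,0]]])

```text
time: 11.7
position: [0.5726, -0.0161, 0.1792]
tool_rot: [-0.505, -0.494, 0.508, -0.493]
ft_force: [0.1, 0.8, -1.1]
grip_width: 0.0114
```

```bash
python3 - <<'E'
from h import *
rel([.591,.056,.17],-.03)
o=get_obs();p,d=camera("wrist");np.savez("w7.npz",p=p,d=d,pos=o["position"],q=o["tool_rot"]);cv2.imwrite("pics/w7.png",cv2.resize(p,None,fx=1.5,fy=1.5)[:,:,::-1])
E
```

```text
t 11.7 pos [ 0.5726 -0.0161  0.1792] F [ 0.1  0.8 -1.1] w 0.0114
shift cm [ 0.9   1.65 -7.26] turn [0.03 0.02 0.04]
```

View pics/w7.png

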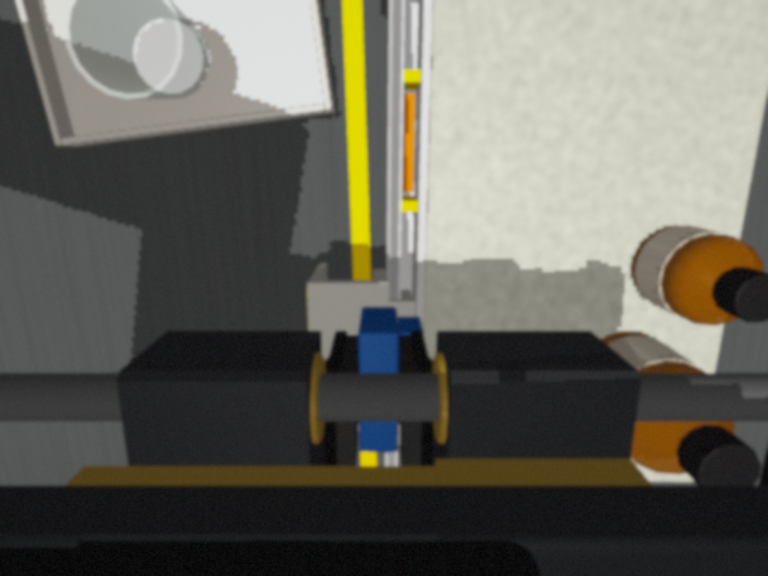

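```bash
python3 - <<'E'
from h import *
z=np.load("w7.npz");ps=(z["pos"],z["q"]);P=cloud("wrist",z["d"],pose=ps);h=cv2.cvtColor(z["p"],cv2.COLOR_RGB2HSV)
def show(nm,lo,hi,zz,box):
    m=cv2.inRange(h,lo,hi);k=np.zeros_like(m);x0,y0,x1,y1=box;k[y0:y1,x0:x1]=m[y0:y1,x0:x1]
    v,u=np.where(k>0);q=[(u.mean(),v.mean())];ext=(u.min(),u.max(),v.min(),v.max())
    D=P[k>0];D=D[D[:,2]>0]
    print(nm,len(u),ext,"ray",ray("wrist",q,zz,ps)[0].round(4),"depth",np.median(D,0).round(4),D[:,2].min().round(3),D[:,2].max().round(3))
    return k
show("orange",(5,150,80),(18,255,255),.042,(262,55,285,135))
show("yel1",(22,150,80),(35,255,255),.064,(262,42,290,60))
show("yel2",(22,150,80),(35,255,255),.064,(262,128,290,145))
show("bar",(100,120,40),(125,255,255),.15,(235,200,268,305))
# cross profile of heights at rows in slot
for v in (75,95,115):
    print([(u,*(P[v,u,[0,2]]*1000).round(0)) for u in range(254,296)])
print(z["p"][95,254:296].tolist())
# board front edge line fit using front white edge 
E
```

```text
orange 202 (np.int64(269), np.int64(275), np.int64(62), np.int64(126)) ray [0.5906 0.059  0.042 ] depth [0.5899 0.0604 0.0419] 0.04 0.044
yel1 111 (np.int64(270), np.int64(279), np.int64(47), np.int64(58)) ray [0.5916 0.0891 0.064 ] depth [0.592  0.0892 0.0634] 0.037 0.341
yel2 78 (np.int64(268), np.int64(277), np.int64(132), np.int64(140)) ray [0.5897 0.0257 0.064 ] depth [0.5899 0.0256 0.0636] 0.053 0.066
bar 1663 (np.int64(237), np.int64(267), np.int64(206), np.int64(300)) ray [ 0.5718 -0.0318  0.15  ] depth [ 0.5726 -0.0049  0.2014] 0.0 0.341
[(254, np.float64(576.0), np.float64(0.0)), (255, np.float64(577.0), np.float64(-2.0)), (256, np.float64(578.0), np.float64(-0.0)), (257, np.float64(579.0), np.float64(1.0)), (258, np.float64(580.0), np.float64(0.0)), (259, np.float64(579.0), np.float64(69.0)), (260, np.float64(580.0), np.float64(70.0)), (261, np.float64(581.0), np.float64(71.0)), (262, np.float64(582.0), np.float64(70.0)), (263, np.float64(582.0), np.float64(69.0)), (264, np.float64(583.0), np.float64(68.0)), (265, np.float64(584.0), np.float64(66.0)), (266, np.float64(585.
[... 4988 characters left out ...]
))]
[[85, 89, 86], [86, 89, 88], [90, 93, 93], [117, 118, 116], [158, 158, 157], [184, 183, 181], [181, 181, 179], [167, 165, 164], [153, 152, 151], [149, 147, 146], [151, 151, 149], [160, 160, 159], [178, 177, 177], [188, 186, 184], [182, 168, 164], [177, 129, 104], [199, 126, 29], [221, 142, 0], [229, 151, 0], [228, 150, 0], [224, 151, 34], [209, 150, 88], [178, 144, 118], [144, 133, 127], [127, 126, 125], [151, 152, 151], [192, 192, 191], [216, 217, 216], [224, 225, 225], [225, 226, 225], [221, 221, 220], [208, 208, 205], [198, 198, 190], [206, 206, 192], [213, 214, 200], [215, 215, 201], [214, 215, 201], [212, 213, 199], [212, 212, 198], [213, 213, 199], [213, 212, 198], [214, 213, 200]]
```

```bash
python3 - <<'E'
from h import *
z=np.load("w7.npz");im=z["p"][40:150,230:310]
cv2.imwrite("pics/w7z.png",cv2.resize(im,None,fx=5.4,fy=5.4,interpolation=cv2.INTER_CUBIC)[:,:,::-1])
E
```

```text
(no output)
```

View pics/w7z.png

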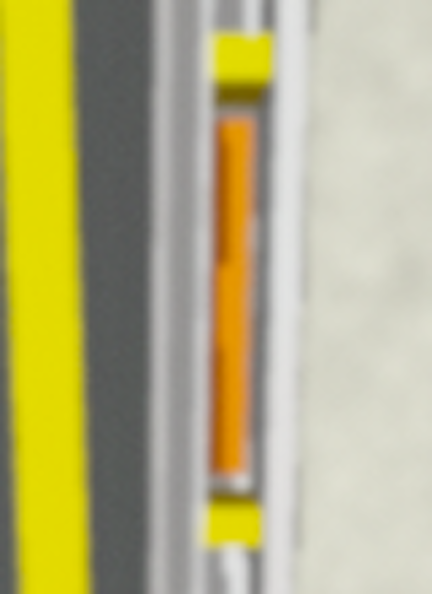

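send_rows(steps=[[[0.2,0.9,-3.5,0,0,0],[0.2,0.8,-2.8,0,0,0],[0,0,-0.3,0,0,0],[0,0,0,0,0,0],[0,0,0,0,0,0]]])

```text
time: 12.17
position: [0.5928, 0.041, 0.175]
tool_rot: [-0.508, -0.489, 0.513, -0.49]
ft_force: [-0.3, -0.3, -1.2]
grip_width: 0.0116
```

```bash
python3 - <<'E'
from h import *
rel([.5908,.0570,.135],-.031)
E
```

```text
t 12.17 pos [0.5928 0.041  0.175 ] F [-0.3 -0.3 -1.2] w 0.0116
shift cm [ 3.99 -0.25 -1.61] turn [-0.1   0.06  0.04]
```

send_rows(steps=[[[0.5,-0.2,-1.2,-0.1,0.06,0.04],[1,0,-0.4,0,0,0],[1,0,0,0,0,0],[0.5,0,0,0,0,0],[0,0,0,0,0,0],[0,0,0,0,0,0]]])

```text
time: 12.67
position: [0.5897, 0.053, 0.1409]
tool_rot: [-0.509, -0.491, 0.51, -0.49]
ft_force: [-0.4, 0.9, -0.3]
grip_width: 0.0116
```

```bash
python3 - <<'E'
from h import *
rel([.5908,.0570,.125],-.031)
o=get_obs();p,d=camera("wrist");np.savez("w8.npz",p=p,d=d,pos=o["position"],q=o["tool_rot"]);cv2.imwrite("pics/w8.png",p[:,:,::-1])
E
```

```text
t 12.67 pos [0.5897 0.053  0.1409] F [-0.4  0.9 -0.3] w 0.0116
shift cm [ 1.59  0.1  -0.41] turn [-0.06  0.    0.02]
```

View pics/w8.png

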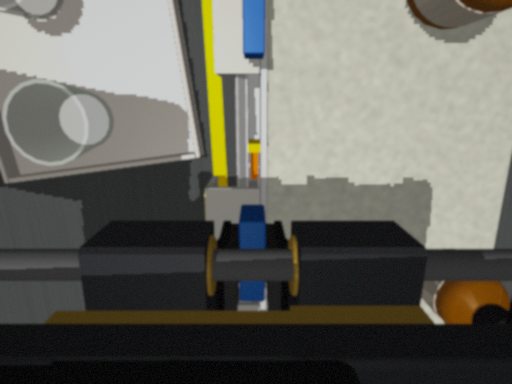

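send_rows(steps=[[[0.5,0.15,-0.5,-0.05,0,0],[0.6,0,-0.1,0,0,0],[0.3,0,0,0,0,0],[0,0,0,0,0,0]]])

```text
time: 13.05
position: [0.5923, 0.0592, 0.1261]
tool_rot: [-0.508, -0.492, 0.508, -0.492]
ft_force: [1.0, -0.2, -1.1]
grip_width: 0.0115
```

```bash
python3 - <<'E'
from h import *
rel([.5908,.0570,.125],-.031)
E
```

```text
t 13.05 pos [0.5923 0.0592 0.1261] F [ 1.  -0.2 -1.1] w 0.0115
shift cm [ 0.11 -0.15  0.23] turn [-0.    0.    0.01]
```

send_rows(steps=[[[0.1,-0.2,0.2,0,0,0],[0,0,0,0,0,0],[0,0,0,0,0,0]]])

```text
time: 13.3
position: [0.5901, 0.0574, 0.1248]
tool_rot: [-0.507, -0.492, 0.508, -0.492]
ft_force: [-0.0, 0.4, -0.1]
grip_width: 0.0114
```

```bash
python3 - <<'E'
from h import *
rel([.5905,.0570,.125],-.031)
p,d=camera("side");np.savez("s9.npz",p=p);cv2.imwrite("pics/s9.png",cv2.resize(p[150:270,170:330],None,fx=5,fy=5,interpolation=cv2.INTER_CUBIC)[:,:,::-1])
E
```

```text
t 13.3 pos [0.5901 0.0574 0.1248] F [-0.   0.4 -0.1] w 0.0114
shift cm [-0.02  0.04  0.04] turn [0.   0.   0.01]
```

View pics/s9.png

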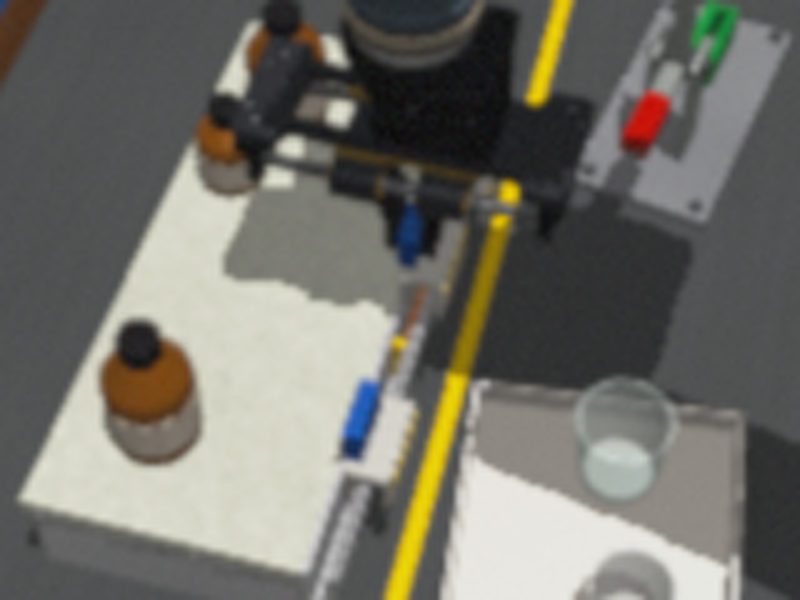

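send_rows(steps=[[[0.4,0,0,0,0,0],[0.4,0,0,0,0,0],[0.3,0,0,0,0,0],[0,0,0,0,0,0]]])

```text
time: 13.68
position: [0.5905, 0.0571, 0.1136]
tool_rot: [0.508, 0.492, -0.508, 0.493]
ft_force: [0.7, 0.5, -1.1]
grip_width: 0.0115
```

```bash
python3 - <<'E'
from h import *
rel([.5907,.0570,.0837],-.031)
E
```

```text
t 13.68 pos [0.5905 0.0571 0.1136] F [ 0.7  0.5 -1.1] w 0.0115
shift cm [2.99 0.02 0.01] turn [-0.    0.01 -0.01]
```

send_rows(steps=[[[0.4,0,0,0,0,0],[0.4,0,0,0,0,0],[0.4,0,0,0,0,0],[0.4,0,0,0,0,0],[0,0,0,0,0,0]]])

```text
time: 14.1
position: [0.5903, 0.0571, 0.0954]
tool_rot: [-0.508, -0.492, 0.508, -0.492]
ft_force: [-1.4, 0.2, -1.0]
grip_width: 0.0116
```

```bash
python3 - <<'E'
from h import *
rel([.5907,.0570,.0837],-.031)
E
```

```text
t 14.1 pos [0.5903 0.0571 0.0954] F [-1.4  0.2 -1. ] w 0.0116
shift cm [1.17 0.04 0.01] turn [-0.    0.01 -0.  ]
```

send_rows(steps=[[[0.3,0.03,0,0,0,0],[0.3,0,0,0,0,0],[0.2,0,0,0,0,0],[0,0,0,0,0,0]]])

```text
time: 14.43
position: [0.591, 0.0571, 0.0872]
tool_rot: [-0.508, -0.492, 0.508, -0.492]
ft_force: [-0.2, 0.3, 3.2]
grip_width: 0.0113
```

```bash
python3 - <<'E'
from h import *
rel([.5907,.0570,.0837],-.031)
E
```

```text
t 14.43 pos [0.591  0.0571 0.0872] F [-0.2  0.3  3.2] w 0.0113
shift cm [ 0.35 -0.03  0.01] turn [-0.    0.01 -0.  ]
```

send_rows(steps=[[[0.2,0,0,0,0,0],[0.2,0,0,0,0,0],[0.1,0,0,0,0,0]]])

```text
time: 14.68
position: [0.5912, 0.0571, 0.084]
tool_rot: [0.508, 0.492, -0.508, 0.493]
ft_force: [-1.0, -1.3, 7.7]
grip_width: 0.0117
```

```bash
python3 - <<'E'
from h import *
rel([.5907,.0570,.0837],-.031)
E
```

```text
t 14.68 pos [0.5912 0.0571 0.084 ] F [-1.  -1.3  7.7] w 0.0117
shift cm [ 0.03 -0.05  0.01] turn [ 0.    0.01 -0.01]
```

send_rows(steps=[[[0.2,0,0,0,0,0],[0.2,0,0,0,0,0]]])

```text
time: 14.85
position: [0.5914, 0.0571, 0.0832]
tool_rot: [0.508, 0.491, -0.507, 0.493]
ft_force: [-4.5, 0.3, 19.8]
grip_width: 0.0116
```

```bash
python3 - <<'E'
from h import *
rel([.5907,.0570,.0837],-.031)
E
```

```text
t 14.85 pos [0.5914 0.0571 0.0832] F [-4.5  0.3 19.8] w 0.0116
shift cm [-0.05 -0.07  0.01] turn [ 0.01  0.01 -0.02]
```

```bash
python3 - <<'E'
from h import *
rel([.5907,.0570,.0837],-.031)
p,d=camera("side");np.savez("s10.npz",p=p,d=d);cv2.imwrite("pics/s10.png",cv2.resize(p[150:270,170:330],None,fx=5,fy=5,interpolation=cv2.INTER_CUBIC)[:,:,::-1])
o=get_obs();p,d=camera("wrist");cv2.imwrite("pics/w10.png",p[:,:,::-1])
for i in range(4): camera("top")
p,d=camera("top");cv2.imwrite("pics/t10.png",cv2.resize(p[100:280,130:390],None,fx=3,fy=3,interpolation=cv2.INTER_CUBIC)[:,:,::-1])
rel([.5907,.0570,.0837],-.031)
E
```

```text
t 14.85 pos [0.5914 0.0571 0.0832] F [-4.5  0.3 19.8] w 0.0116
shift cm [-0.05 -0.07  0.01] turn [ 0.01  0.01 -0.02]
t 15.2 pos [0.5913 0.0571 0.0832] F [-3.5 -0.  13.6] w 0.0117
shift cm [-0.05 -0.06  0.01] turn [ 0.01  0.01 -0.03]
```

View pics/s10.png

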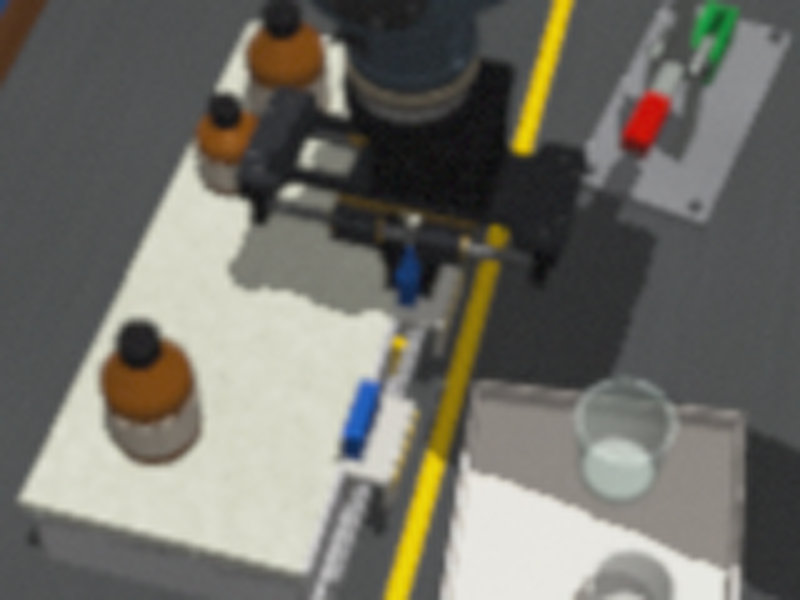

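View pics/w10.png

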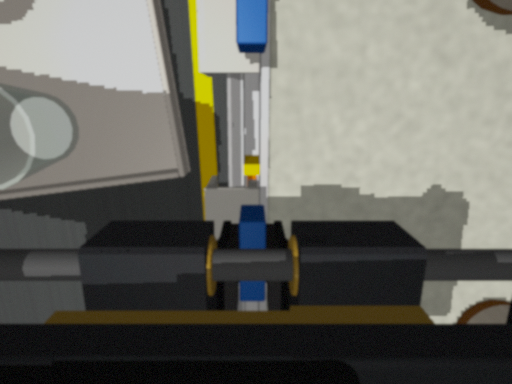

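View pics/t10.png

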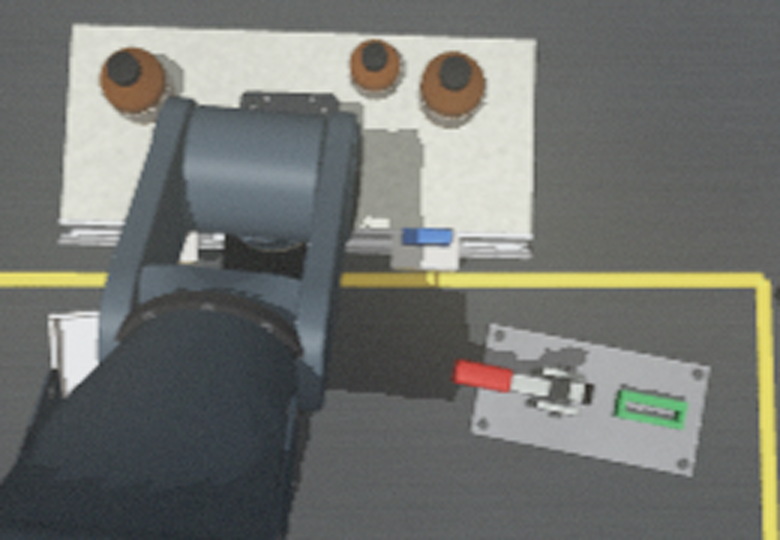

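send_rows(steps=[[[0.3,-0.05,0,0,0,0],[0.3,-0.05,0,0,0,0]]])

```text
time: 15.37
position: [0.5913, 0.0571, 0.0831]
tool_rot: [0.508, 0.491, -0.506, 0.494]
ft_force: [-4.7, 0.3, 20.7]
grip_width: 0.0118
```

```bash
python3 - <<'E'
from h import *
rel([.5907,.0570,.0837],-.031)
for i in range(10): camera("top")
rel([.5907,.0570,.0837],-.031)
for i in range(8): camera("top")
rel([.5907,.0570,.0837],-.031)
E
```

```text
t 15.37 pos [0.5913 0.0571 0.0831] F [-4.7  0.3 20.7] w 0.0118
shift cm [-0.06 -0.06  0.02] turn [ 0.01  0.02 -0.06]
t 15.87 pos [0.5913 0.0571 0.0832] F [-4.8  0.9 19. ] w 0.0114
shift cm [-0.05 -0.06  0.02] turn [ 0.01  0.02 -0.06]
t 16.27 pos [0.5912 0.0571 0.0832] F [-4.6  0.8 18.5] w 0.0116
shift cm [-0.05 -0.05  0.01] turn [ 0.01  0.02 -0.06]
```

Steady at about 19 N, against the 8 N needed, with no slip. Handing in.

```bash
python3 - <<'E'
from h import *
print(hand_in())
E
```

```text
the job is handed in; nothing more can be done
None
```

The holder is in the empty middle bay, held in the gripper and pressed home against the spring. I handed the job in at about 16.3 s of the 54 s allowed.

- **Clamp:** I swung it over onto the holder and it stayed level for about 1.5 s or more. I then pushed it back until it fell fully open. The last top picture shows the handle level again and the nest empty.
- **Holder:** I gripped it by the blue bar at 45 N and lifted it out. Its tongue went down behind the lip with the label facing the robot, and there was almost no sideways force on the way in.
- **Spring strip:** I judged it fully down from force and height, because the gripper hides the strip in the pictures. The push was about 4 N on first contact and 9 N near the bottom, then rose to about 20 N with no further travel. The final TCP height was 0.0832 m, against 0.0837 m worked out for fully home.
- **Last checks:** The push held steady at about 18.5 N for 0.9 s. The bar looked unmoved in the fingers, and the bottles and beakers in view were still in place.
- **One disagreement:** A sideways force of about 4.7 N along x remained, with the TCP 0.5 mm from my estimate of the slot's centre. The tongue is probably resting lightly against one wall of the slot.

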